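# Turn out the rotary tool tray and put the spanner and scraper away

## Robot

A 6-joint arm with a two-finger parallel gripper is mounted at the origin on the work surface. World frame = base frame: x ahead of the robot, y to its left, z up, the work surface at z = 0. Lengths are in m, angles in rad, forces in N, time in s.
With the tool pointing down it reaches from about 0.25 to 0.775 m from the base axis. Payload 4 kg.
Tool frame: the origin (TCP) lies between the finger pads; the fingertips stand 11 mm ahead of it and the grasp point (between the pads) lies 8 mm behind it (robot.tip_extent is the z of the fingertips in the tool frame, in m); z points along the fingers, y is the line along which they close (so a half turn about z gives the same grasp; the last joint's range is limited). The gripper opens to 94 mm and grips with 3 to 60 N. Pads are 16 mm wide; open, the fingers measure 119 mm over their backs; the gripper's body (75 mm by 177 mm) begins 78 mm behind the grasp point.
Start: joints at [-1.397, 0.087, 1.371, -0, 1.684, -0.103], TCP at [0.15, -0.529, 0.217] pointing down, gripper open.
Joint ranges: [-3.1, 3.1], [-0.76, 2.03], [0.27, 2.55], [-1.08, 4.22], [0.17, 2.65], [-2.57, 2.57]. Speed limits (rad/s): [2.79, 2.79, 3.14, 3.14, 3.14, 3.14].

## Interface

Orientations are given as [roll, pitch, yaw] about the fixed x, y, z axes, in that order (R = Rz(yaw) Ry(pitch) Rx(roll)).
In Python, from bench import robot, imaging gives the robot as it stands.
- The arm moves only by the shell command python3 -m pendant 'ROWS'. ROWS is JSON, a list of rows, each a list of 7 numbers: the shift along the world's x, y, z in cm, then the turn, a rotation vector about the world's x, y, z in degrees, then the opening, from 0 (shut) to 1 (fully open). In form: [[dx, dy, dz, ax, ay, az, jaw], ...]. A call has 1 to 8 rows; each row shifts and turns the commanded pose from where the row before left it; what a row does not reach is not made up. A row lasts 1/10 s, in which the tool goes at most 50 mm and 8.59 degrees, less where a joint would pass 70% of its speed; a pose out of reach is approached as far as the arm can. A call is refused whole if a number of a shift passes 5 or a number of a turn 8.59, either way. A call with a gripper value outside its range is refused whole. The fingers move at their own pace and stop on an object; the grip force is fixed at half the most. Time passes only in rows, so rows that do not move let the fingers close. It gives the time, the measured TCP pose, the force, the opening and the grip force at its end, in the units of the state.
- robot.get_obs(): the state, without advancing time (a new reading comes with each control period).
- imaging.snapshot(name): name is "scene" or "side" or "wrist"; returns the picture (480x640x3 uint8, red, green, blue); there is no depth.
- imaging.camera_params(name): a dict with "camera_matrix" (3x3 intrinsics, pixels), "k1" (the pictures are not rectified: a ray, as slopes to the right and down, at radius r is drawn at 1 + k1 r^2 times it, then the intrinsics apply), "R" (3x3) and "t" (3): a world point X has camera coordinates R X + t. Camera axes: x right, y down, z forward; pixel columns grow to the right and rows downward; lengths in m; the calibration is good to about 2 mm. A picture is of the moment at which its call begins: read the wrist's pose just before it. camera_params takes no time and is no camera call; for the wrist camera it gives the pose at the moment of the call.
- robot.close_job(): hands the job in; it is judged then, once.
The state is a dict: "time": time; "joint_positions": joint angles; "qvel": joint speeds; "joint_torque": joint torques, N m; "tool_pos": TCP position; "ee_rot": TCP orientation; "wrist_force": force on the tool from outside, world axes, zero at the start; "wrist_torque": the same for the moment, N m; "width": finger opening in m; "finger_force": force on a finger pad.
Only numpy, scipy, OpenCV 4.12 (cv2) and the standard library are available. Lean on these libraries where they do the work, as an engineer would, in place of code of your own. Each camera call takes 0.05 s, during which the arm holds its last target. There are 200 camera calls.

## Task

Turn the round tool tray clockwise by its red handle peg, all the way to its stop, so that the two empty tool compartments come out from under the clear guard. Then lay (do not drop) the spanner and the orange scraper flat in their own compartments, each face up as it lies now, with the spanner's jaw and the scraper's blade in the wider, yellow-marked ends. Leave the tray at its stop and leave everything else on the bench where it is.

Things in the scene. Friction and masses are not known exactly. Their poses are not given: they have to be found in the camera images.
- tray (a joint): the rotary tray's angle, 0 to 3.14 rad; it grows clockwise seen from above; 3.14 is its stop, with the compartments facing the robot, clear of the guard. Stiff enough to stay where it is left (about 2 N at the peg)
- stand: fixed stand of the rotary tray; origin on the bench on the tray's vertical axis; its -x axis faces the open side, towards the robot. It carries the clear plastic guard over the far part of the tray: from 44 to 194 mm along +x, 250 mm wide in y, top at 89 mm, underside at 85 mm above the bench
- tray_axis (a point): point on the axis at the tray's upper face (28 mm above the bench). The tray is a dark steel disc of radius 172 mm, 12 mm thick; this and all the compartment points have the axes of the tray, which turn with it
- tray_handle (a point): top of the red handle peg, an upright round peg of 18 mm diameter that stands 46 mm above the tray (top 74 mm above the bench), 147 mm from the axis (tray -y side). It starts at the right-hand side and goes past the robot's side to the left-hand side
- spanner: steel spanner 150 mm long, lying along its x axis, jaw to +x, +z up; origin at the middle of the length, on the underside. Shaft 14 mm wide, 9 mm thick from x = -57 to +39 mm; jaw 32 mm wide, 10 mm thick from x = +39 to +75; ring end 24 mm diameter; 120 g
- spanner_jaw (a point): point on the spanner's underside 60 mm from its origin towards the jaw
- scraper: scraper 160 mm long, lying along its x axis, blade to +x, +z up; origin at the middle of the length, on the underside. Orange handle 24 mm wide, 18 mm high from x = -80 to +15 mm; flat blade 46 mm wide, 4 mm thick from x = +30 to +80; centre of mass near x = -10; 110 g
- scraper_blade (a point): point on the scraper's underside 60 mm from its origin towards the blade
- spanner_place (a point): spanner's compartment, outer of the two, on the tray's upper face: where the spanner's origin belongs. Its length runs along the tray's y axis, jaw end to +y. Blue ribs 10 mm high and 4 mm thick around both ends, inside length 160 mm; jaw end 42 mm wide inside (y from +36 to +80), ring end 32 mm wide (y from -40 to -80); no ribs between, so that fingers fit beside the shaft
- spanner_place_jaw (a point): point 60 mm from spanner_place towards the jaw end (+y of the tray)
- scraper_place (a point): scraper's compartment, inner of the two (67 mm nearer to the axis), on the tray's upper face: where the scraper's origin belongs. Its length runs along the tray's y axis, blade end to -y. Blue ribs 10 mm high, 4 mm thick, inside length 170 mm; blade end 56 mm wide inside (y from -30 to -85), handle end 34 mm wide (y from +40 to +85); no ribs between
- scraper_place_blade (a point): point 60 mm from scraper_place towards the blade end (-y of the tray)
- bearing: steel bearing ring, 62 mm diameter, 18 mm high, lying on the bench; leave it alone
- flange: flat copper ring, 80 mm diameter, 6 mm high, lying on the bench; leave it alone
- socket: dark steel socket, 26 mm diameter, 36 mm high; leave it alone
- hammer: club hammer lying on the bench, 265 mm long, 50 mm high, head to its +x; leave it alone
- spray_can: spray can, 54 mm diameter, 170 mm high; leave it alone
- tin: small steel bowl, 70 mm diameter, 40 mm high; leave it alone
Things that resemble listed ones, but are neither listed nor needed, are in the scene too. Of the things that look like the spanner, the largest one is meant.

How it is judged:
On the way:
1. the tray is turned clockwise to its stop (within 0.09 rad), with both tools not yet in their compartments (value of joint tray above 3.05 rad and distance between spanner and spanner_place above 0.08 m and distance between scraper and scraper_place above 0.08 m), for 0.2 s.
At the end, for the whole second after the job is handed in: The tray is at its stop (within 0.09 rad); the spanner and the scraper each lie at rest, flat (within 0.09 rad) and face up on the floor of their own compartment (underside within 5 mm of the floor), origin within 14 mm of the compartment's site and jaw or blade point within 18 mm of its site (value of joint tray above 3.05 rad and horizontal distance between spanner and spanner_place below 0.014 m and horizontal distance between spanner_jaw and spanner_place_jaw below 0.018 m and z of spanner in the frame of spanner_place between -0.004 and 0.005 m and angle between each of spanner, scraper's own z axis and vertical below 0.09 rad and linear speed of each of spanner, scraper below 0.03 m/s and horizontal distance between scraper and scraper_place below 0.014 m and horizontal distance between scraper_blade and scraper_place_blade below 0.018 m and z of scraper in the frame of scraper_place between -0.004 and 0.005 m); the robot touches nothing.
It fails at once if the bearing, flange, socket, hammer, spray can or tin is moved by more than 30 mm (distance of any of bearing, flange, socket, hammer, spray_can, tin from where it was at the start of the episode above 0.03 m).
It fails at once if the spanner is dropped (falls free of the fingers faster than 0.75 m/s, a drop of some 30 mm) (linear speed of spanner above 0.75 m/s and contact force between spanner and the fingers below 0.02 N).
It fails at once if the scraper is dropped (falls free of the fingers faster than 0.75 m/s, a drop of some 30 mm) (linear speed of scraper above 0.75 m/s and contact force between scraper and the fingers below 0.02 N).
It also fails if it takes over 72 s, if anything falls off the work surface, if the arm or the gripper's body presses on something with over 40 N, if the wrist force passes 120 N, or if a joint passes its speed limit or range.

## Working session

There is one attempt and no reset: what is moved stays moved. The work goes in short steps, Python scripts to look and compute and a shell command to move; the robot and the scene stay as the last step left them, time stands still between calls to the robot, and variables do not carry over. Pictures are saved under pics/ and viewed, at most 10 in all, crops included, and the job is handed in when it is done.

```bash
mkdir -p pics; ls
cat > h.py <<'E'
import numpy as np, cv2, sys
from bench import robot, imaging
def ray(p,uv):
    K=p["camera_matrix"];k=p["k1"]
    K=np.array(K);d=np.array([(uv[0]-K[0,2])/K[0,0],(uv[1]-K[1,2])/K[1,1]])
    s=d.copy()
    for _ in range(20): s=d/(1+k*(s@s))
    R=np.array(p["R"]);t=np.array(p["t"])
    return -R.T@t, R.T@np.array([s[0],s[1],1])
def at(p,uv,z):
    c,r=ray(p,uv); return (c+r*(z-c[2])/r[2])
def proj(p,X):
    R=np.array(p["R"]);t=np.array(p["t"]);K=np.array(p["camera_matrix"])
    x=R@np.array(X)+t;s=x[:2]/x[2];s=s*(1+p["k1"]*(s@s));return (K[:2,:2]@s+K[:2,2])
def snap(n,f):
    im=imaging.snapshot(n);cv2.imwrite("pics/"+f,im[:,:,::-1]);return im
E
python3 - <<'E'
from h import *
for n in("scene","side","wrist"):
    p=imaging.camera_params(n);R=np.array(p["R"]);print(n,-R.T@np.array(p["t"]),R[2],p["k1"],p["camera_matrix"][0][0])
a=snap("scene","a.png");b=snap("side","b.png")
print(robot.get_obs())
E
```

```text
pics
scene [1.11146885 0.34815873 1.11092297] [-0.47610426 -0.27705447 -0.83460503] 0.03582331588670268 449.1916740997744
side [-0.06692851  0.69621573  0.93441746] [ 0.45902634 -0.54728803 -0.69983615] -0.04503317872260693 452.47505796938776
wrist [ 0.22839895 -0.5053149   0.38328482] [-0.27285405 -0.07536249 -0.95909914] 0.02476609671857418 360.2236639473553
{'time': 0.1, 'joint_positions': array([-1.39709569e+00,  8.78976619e-02,  1.37208767e+00, -3.10991013e-05,
        1.68359978e+00, -1.03090317e-01]), 'qvel': array([-0.00112857, -0.00062871, -0.00488211,  0.00205635,  0.00136214,
       -0.00044926]), 'joint_torque': array([ 2.11857252e-03, -3.41252553e+01, -3.03300655e+01,  7.19745504e-02,
        3.04108928e-02, -9.51707671e-05]), 'tool_pos': array([ 0.15020754, -0.5286033 ,  0.21541998]), 'ee_rot': array([-3.13960759e+00, -1.74295728e-04,  2.76787314e-01]), 'wrist_force': array([-0.26277504,  0.4918007 , -0.2141056 ]), 'wrist_torque': array([ 0.01780095, -0.0091102 , -0.01923983]), 'finger_force': 0.0, 'width': 0.09388132064437883}
```

View pics/a.png

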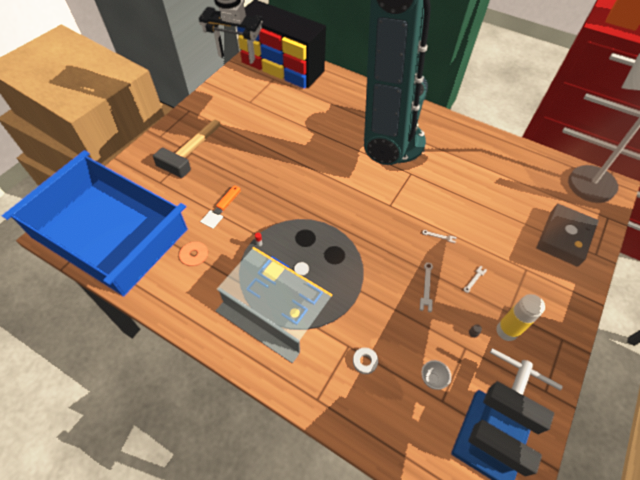

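View pics/b.png

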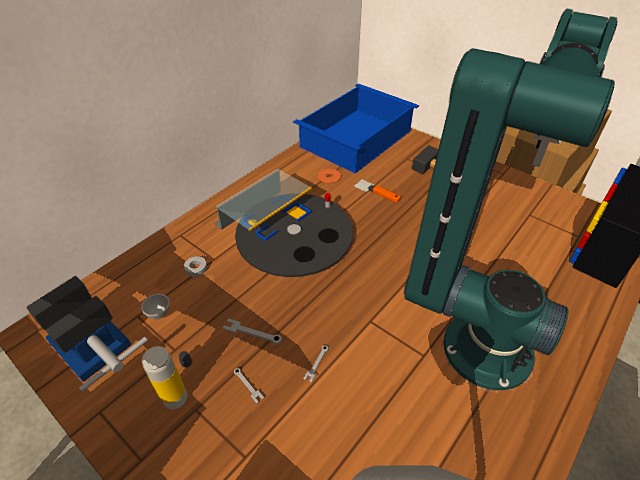

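Scene view: the large spanner is at about (427,287), with its jaw at the bottom. The scraper is at (220,207), the red peg at (258,237) and the axis cap at (302,269). I'll enlarge both views.

Run:
```python
import cv2
a=cv2.imread("pics/a.png");b=cv2.imread("pics/b.png")
cv2.imwrite("pics/a2.png",cv2.resize(a[175:335,190:450],None,fx=3,fy=3,interpolation=cv2.INTER_CUBIC))
cv2.imwrite("pics/b2.png",cv2.resize(b[160:350,200:410],None,fx=3,fy=3,interpolation=cv2.INTER_CUBIC))
```

```text
(no output)
```

View pics/a2.png

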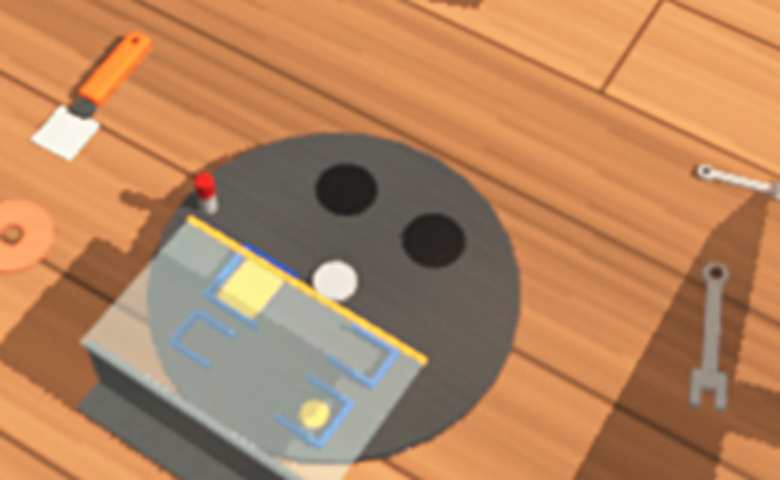

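View pics/b2.png

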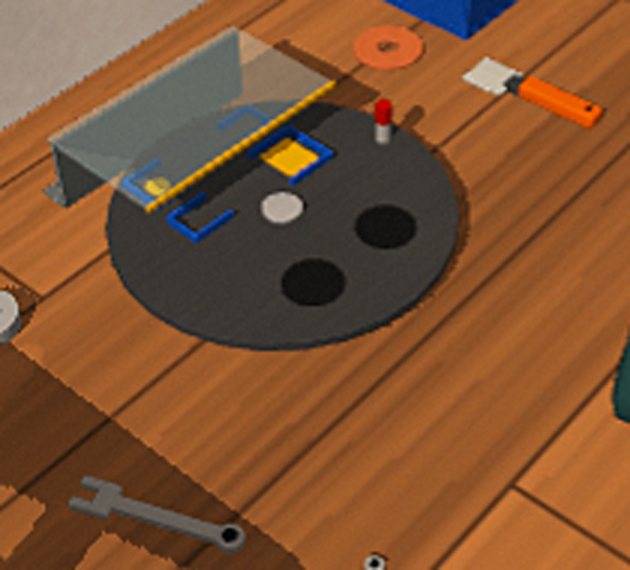

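Enlarged crops, a2 (scene): cap (335,281), peg top (205,176), guard edge (188,218)-(427,362). Spanner ring (715,272), jaw (708,390). Scraper handle end (143,40), blade end about (50,147). The same features are also visible in b2 (side).

Run:
```python
from h import *
from scipy.optimize import least_squares
pa=imaging.camera_params("scene");pb=imaging.camera_params("side")
A=lambda q,z:at(pa,(190+(q[0]-1)/3,175+(q[1]-1)/3),z)
B=lambda q,z:at(pb,(200+(q[0]-1)/3,160+(q[1]-1)/3),z)
ea=[(345,133),(430,150),(490,205),(520,285),(150,300),(165,245),(230,155)]
eb=[(108,225),(150,300),(460,215),(420,140),(285,340)]
P={}
for n,f,e in(("a",A,ea),("b",B,eb)):
    X=np.array([f(q,.028)[:2] for q in e])
    r=least_squares(lambda c:np.hypot(*(X-c).T)-.172,[.5,0]);print("disc",n,r.x,(r.fun*1e3).round(1))
for n,qa,qb,z in[("cap",(335,281),(282,208),.030),("pegtop",(205,176),(383,102),.074),
 ("guardL",(188,218),(335,84),.089),("guardR",(427,362),(150,208),.089),
 ("sp ring",(715,272),(230,536),.009),("sp jawL",(696,402),(76,482),.010),("sp jawR",(722,404),(74,500),.010),
 ("sc end",(143,40),(594,115),.015),("sc bl1",(33,136),(489,58),.004),("sc bl2",(70,159),(464,76),.004)]:
    print(n,A(qa,z)[:2].round(4),B(qb,z)[:2].round(4))
for n,q,z in[("flange",(193,253),.006),("bearing",(365,360),.018),("ham head",(172,162),.05),("ham end",(215,125),.02),("bin corner",(185,208),.1),("sock",(475,330),.036),("can",(532,303),.17),("sp2 L",(422,233),.005),("tin",(436,375),.04)]: print(n,at(pa,q,z)[:2].round(3))
```

```text
disc a [0.61030125 0.01003569] [-2.7  1.9 -3.5 -3.6 -2.2 -6.8  5.3]
disc b [0.60774602 0.00477252] [-1.8 -2.  -0.5 -3.2 -0.2]
cap [0.61   0.0082] [0.6066 0.0085]
pegtop [ 0.6004 -0.1393] [ 0.6001 -0.1383]
guardL [ 0.6524 -0.1188] [ 0.6436 -0.1152]
guardR [0.6619 0.1336] [0.655  0.1301]
sp ring [0.4031 0.2996] [0.3986 0.3013]
sp jawL [0.5349 0.3389] [0.5313 0.3456]
sp jawR [0.5245 0.3591] [0.5192 0.3586]
sc end [ 0.4665 -0.321 ] [ 0.4593 -0.3222]
sc bl1 [ 0.6175 -0.3456] [ 0.6121 -0.344 ]
sc bl2 [ 0.62   -0.2969] [ 0.614  -0.2994]
flange [ 0.72  -0.289]
bearing [0.739 0.276]
ham head [ 0.512 -0.535]
ham end [ 0.286 -0.551]
bin corner [ 0.651 -0.348]
sock [0.531 0.477]
can [0.472 0.548]
sp2 L [0.308 0.24 ]
tin [0.689 0.437]
```

```bash
python3 -m pendant '[[3.75,3.25,0,0,0,-1.99,1],[3.75,3.25,0,0,0,-1.99,1],[3.75,3.25,0,0,0,-1.99,1],[3.75,3.25,0,0,0,-1.99,1],[3.75,3.25,0,0,0,-1.99,1],[3.75,3.25,0,0,0,-1.99,1],[3.75,3.25,0,0,0,-1.99,1],[3.75,3.25,0,0,0,-1.99,1]]' && python3 -m pendant '[[0,0,0,0,0,0,1],[0,0,0,0,0,0,1]]'
python3 - <<'E'
from h import *
import pickle
p=imaging.camera_params("wrist");a=snap("wrist","w1.png");pickle.dump(p,open("w1.pkl","wb"))
o=robot.get_obs();print(o["tool_pos"],o["ee_rot"])
E
```

```text
time: 0.9
tool_pos: [0.4513, -0.2673, 0.2161]
ee_rot: [-3.142, 0.0, -0.002]
wrist_force: [0.9, -0.7, 1.0]
width: 0.0942
finger_force: 0.0
time: 1.1
tool_pos: [0.4506, -0.2681, 0.2158]
ee_rot: [-3.141, 0.002, 0.002]
wrist_force: [-0.3, -0.2, -1.3]
width: 0.0942
finger_force: 0.0
[ 0.44992184 -0.2690464   0.21592698] [-3.14153771e+00  1.48454691e-03 -2.11155279e-04]
```

View pics/w1.png

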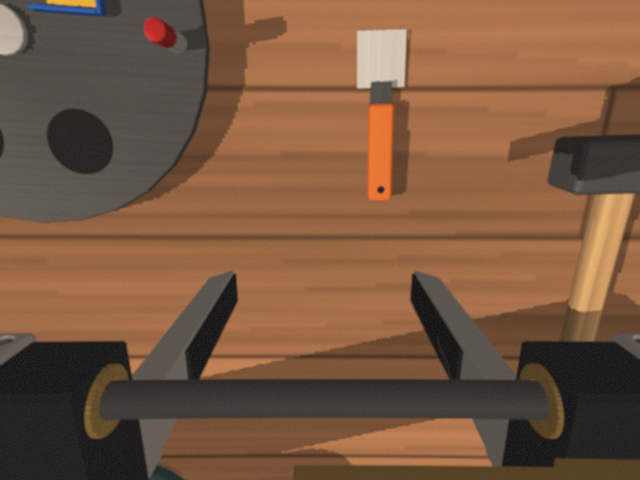

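Wrist view: scraper handle end (380,199), blade end (358..407,30), peg top about (155,31), axis cap about (8,30).

Run:
```python
from h import *
import pickle
p=pickle.load(open("w1.pkl","rb"))
for n,q,z in[("peg",(155,31),.074),("cap",(8,30),.03),("sc endtop",(380,199),.018),("blL",(358,30),.004),("blR",(407,30),.004),("blL2",(357,88),.004),("blR2",(405,88),.004),("hL",(368,195),.018),("hR",(392,195),.018),("hL",(370,106),.018),("hR",(393,106),.018)]: print(n,at(p,q,z).round(4))
```

```text
peg [ 0.6008 -0.1388  0.074 ]
cap [0.6092 0.0039 0.03  ]
sc endtop [ 0.461  -0.3251  0.018 ]
blL [ 0.6182 -0.299   0.004 ]
blR [ 0.6181 -0.3447  0.004 ]
blL2 [ 0.5682 -0.2996  0.004 ]
blR2 [ 0.5681 -0.3464  0.004 ]
hL [ 0.4652 -0.3126  0.018 ]
hR [ 0.4652 -0.3372  0.018 ]
hL [ 0.551  -0.3113  0.018 ]
hR [ 0.5509 -0.3332  0.018 ]
```

```bash
python3 -m pendant '[[3.76,3.25,0,0,0,0,0.5],[3.76,3.25,0,0,0,0,0.5],[3.76,3.25,0,0,0,0,0.5],[3.76,3.25,0,0,0,0,0.5],[0,0,-4.1,0,0,0,0.5],[0,0,-4.1,0,0,0,0.5],[0,0,-4.1,0,0,0,0.5],[0,0,-4.1,0,0,0,0.5]]' && python3 -m pendant '[[0,0,0,0,0,0,0.5],[0,0,0,0,0,0,0],[0,0,0,0,0,0,0],[0,0,0,0,0,0,0],[0,0,0,0,0,0,0],[0,0,0,0,0,0,0]]'
python3 - <<'E'
import numpy as np
a0=np.arctan2(-.1468,-.0075); r=14.7
N=16
th=a0-np.linspace(0,np.pi,N+1)
P=r*np.c_[np.cos(th),np.sin(th)]
print(np.diff(P,axis=0).round(2).tolist())
E
```

```text
time: 1.95
tool_pos: [0.5998, -0.1412, 0.051]
ee_rot: [3.141, 0.0, -0.004]
wrist_force: [0.3, 0.6, -0.6]
width: 0.0468
finger_force: 0.0
time: 2.55
tool_pos: [0.6023, -0.1384, 0.0554]
ee_rot: [-3.141, -0.005, -0.001]
wrist_force: [-0.3, 2.9, 6.6]
width: 0.0172
finger_force: 30.0
[[-2.85, 0.43], [-2.71, 0.98], [-2.47, 1.49], [-2.13, 1.94], [-1.71, 2.32], [-1.23, 2.61], [-0.69, 2.8], [-0.14, 2.88], [0.43, 2.85], [0.98, 2.71], [1.49, 2.47], [1.94, 2.13], [2.32, 1.71], [2.61, 1.23], [2.8, 0.69], [2.88, 0.14]]
```

```bash
python3 -m pendant '[[-2.85,0.43,0,0,0,0,0],[-2.71,0.98,0,0,0,0,0],[-2.47,1.49,0,0,0,0,0],[-2.13,1.94,0,0,0,0,0],[-1.71,2.32,0,0,0,0,0],[-1.23,2.61,0,0,0,0,0],[-0.69,2.8,0,0,0,0,0],[-0.14,2.88,0,0,0,0,0]]' && python3 -m pendant '[[0,0,0,0,0,0,0],[0,0,0,0,0,0,0]]'
```

```text
time: 3.35
tool_pos: [0.4504, 0.012, 0.0548]
ee_rot: [3.132, 0.025, -0.003]
wrist_force: [-32.0, -3.6, 30.4]
width: 0.0114
finger_force: 33.9
time: 3.55
tool_pos: [0.4501, 0.0174, 0.0545]
ee_rot: [-3.14, 0.026, 0.002]
wrist_force: [-34.2, 3.1, 32.8]
width: 0.0106
finger_force: 35.4
```

Run:
```python
from h import *
w=snap("wrist","w2.png");s=snap("side","s2.png")
c=np.hstack([cv2.resize(w[150:480,120:520],(480,396)),cv2.resize(s[150:330,230:380],(320,384))[:396].copy() if 0 else cv2.copyMakeBorder(cv2.resize(s[150:330,230:380],(320,384)),0,12,0,0,0)])
cv2.imwrite("pics/c2.png",c[:,:,::-1])
```

```text
(no output)
```

View pics/c2.png

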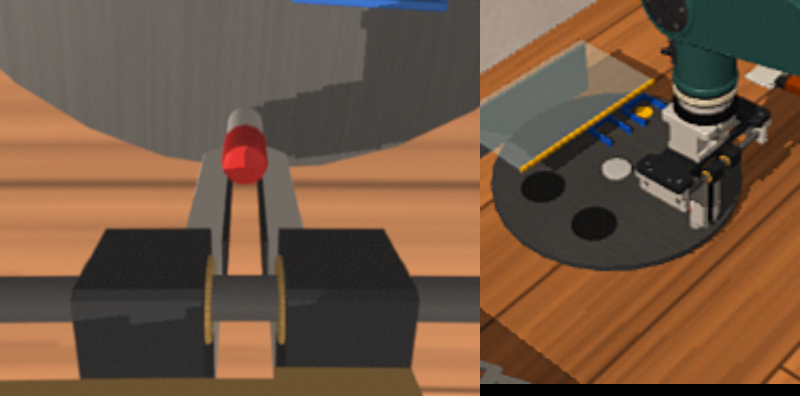

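The peg slipped to the +x edge of the pads. I'll back off, turn the gripper by half a turn, and carry on with the closing line tangential and turning along the arc.

```bash
python3 -m pendant '[[0,0,0,0,0,0,0.5],[0,0,0,0,0,0,0.5],[0,0,0,0,0,0,0.5],[0,0,4,0,0,8.57,0.5],[0,0,4,0,0,8.57,0.5],[0,0,0,0,0,8.57,0.5],[0,0,0,0,0,8.57,0.5],[0,0,0,0,0,8.57,0.5]]' && python3 -m pendant '[[0,0,0,0,0,8.57,0.5],[0,0,0,0,0,8.57,0.5],[0,0,0,0,0,8.57,0.5],[0,0,0,0,0,8.57,0.5],[0,0,0,0,0,8.57,0.5],[0,0,0,0,0,8.57,0.5],[0,0,0,0,0,8.57,0.5],[0,0,0,0,0,8.57,0.5]]' && python3 -m pendant '[[0,0,0,0,0,8.57,0.5],[0,0,0,0,0,8.57,0.5],[0,0,0,0,0,8.57,0.5],[0,0,0,0,0,8.57,0.5],[0,0,0,0,0,8.57,0.5],[0,0,0,0,0,8.57,0.5],[0,0,0,0,0,8.57,0.5],[0,0,0,0,0,8.57,0.5]]'
python3 - <<'E'
from h import *
s=snap("scene","s3.png");t=snap("side","t3.png")
print(robot.get_obs()["tool_pos"],robot.get_obs()["ee_rot"])
cv2.imwrite("pics/c3.png",np.hstack([cv2.resize(s[190:340,240:390],(400,400)),cv2.resize(t[170:300,220:350],(400,400))])[:,:,::-1])
E
```

```text
time: 4.45
tool_pos: [0.4624, 0.0151, 0.1335]
ee_rot: [3.139, -0.001, 0.753]
wrist_force: [0.6, 0.5, -0.9]
width: 0.0467
finger_force: 0.0
time: 5.25
tool_pos: [0.4621, 0.0151, 0.1329]
ee_rot: [3.14, 0.001, 1.949]
wrist_force: [-0.1, -0.5, -0.0]
width: 0.0468
finger_force: 0.0
time: 6.05
tool_pos: [0.4621, 0.0151, 0.1328]
ee_rot: [-3.141, 0.001, -3.137]
wrist_force: [-0.0, -0.3, -0.2]
width: 0.047
finger_force: 0.0
[0.46203499 0.01512242 0.13282666] [-3.14111710e+00  1.27476094e-03  3.13958660e+00]
```

View pics/c3.png

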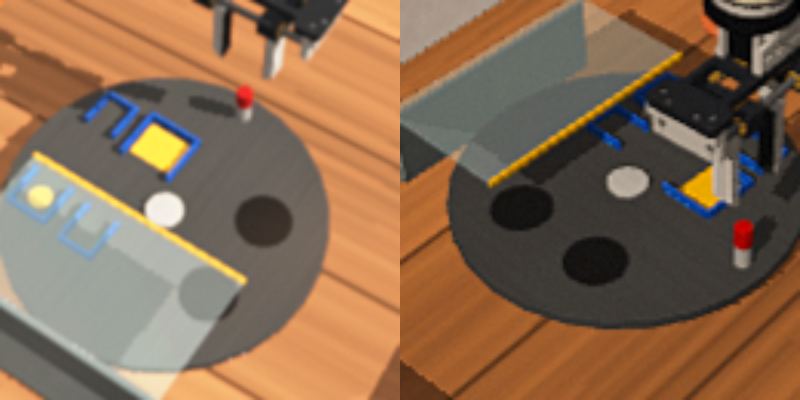

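Run:
```python
from h import *
pa=imaging.camera_params("scene");pb=imaging.camera_params("side")
X=at(pa,(331.5,224.5),.074),at(pb,(331.1,244.7),.074);print(X)
m=(X[0]+X[1])/2;d=m[:2]-[.608,.008];print(np.hypot(*d))
a0=np.arctan2(d[1],d[0]);print(a0)
end=np.arctan2(-.1468,-.0075)-np.pi-.06
tot=(a0-end+np.pi)%(2*np.pi)-np.pi; tot=(a0-end)%(2*np.pi);print(np.degrees(tot))
th=a0-np.linspace(0,tot,13)
P=14.7*np.c_[np.cos(th),np.sin(th)];print([.608,.008]+P[0]/100)
print(np.diff(P,axis=0).round(2).tolist())
```

```text
(array([0.46680293, 0.01819226, 0.074     ]), array([0.45564813, 0.02338892, 0.074     ]))
0.14733073127386476
3.0546677044950488
91.38200785495532
[0.46155501 0.02076188]
[[0.3, 1.93], [0.55, 1.87], [0.79, 1.78], [1.02, 1.66], [1.24, 1.51], [1.42, 1.33], [1.59, 1.13], [1.73, 0.91], [1.83, 0.68], [1.9, 0.43], [1.94, 0.17], [1.95, -0.09]]
```

```bash
python3 -m pendant '[[0,0.45,-2.1,0,0,0,0.5],[0,0,-3,0,0,0,0.5],[0,0,-3,0,0,0,0.5],[0,0,0,0,0,0,0.22],[0,0,0,0,0,0,0.22],[0,0,0,0,0,0,0.22],[0,0,0,0,0,0,0.22]]' && python3 -m pendant '[[0.3,1.93,0,0,0,-7.6,0.22],[0.55,1.87,0,0,0,-7.6,0.22],[0.79,1.78,0,0,0,-7.6,0.22],[1.02,1.66,0,0,0,-7.6,0.22],[1.24,1.51,0,0,0,-7.6,0.22],[1.42,1.33,0,0,0,-7.6,0.22]]'
```

```text
time: 6.85
tool_pos: [0.4631, 0.0193, 0.0536]
ee_rot: [-3.14, 0.004, 3.139]
wrist_force: [0.9, -1.2, 0.6]
width: 0.0214
finger_force: 1.0
time: 7.45
tool_pos: [0.5151, 0.121, 0.0531]
ee_rot: [-3.142, 0.001, 2.339]
wrist_force: [-1.9, -2.3, 2.3]
width: 0.0207
finger_force: 1.4
```

```bash
python3 -m pendant '[[1.59,1.13,0,0,0,-7.6,0.22],[1.73,0.91,0,0,0,-7.6,0.22],[1.83,0.68,0,0,0,-7.6,0.22],[1.9,0.43,0,0,0,-7.6,0.22],[1.94,0.17,0,0,0,-7.6,0.22],[1.95,-0.09,0,0,0,-7.6,0.22],[0.4,0,0,0,0,0,0.22],[0.2,0,0,0,0,0,0.22]]'
```

```text
time: 8.25
tool_pos: [0.6183, 0.1544, 0.052]
ee_rot: [-3.112, 0.0, 1.549]
wrist_force: [-33.9, 0.6, 18.4]
width: 0.0211
finger_force: 16.9
```

```bash
python3 -m pendant '[[-0.6,0,0,0,0,0,0.22],[0,0,0,0,0,0,0.3],[0,0,0,0,0,0,0.3],[0,0,4,0,0,0,0.3],[0,0,5,0,0,0,0.3],[0,0,5,0,0,0,0.3],[-3,3,2,0,0,8.5,0.5],[-3,3,0,0,0,8.5,0.5]]' && python3 -m pendant '[[-3,3,0,0,0,8.5,0.5],[-3,3,0,0,0,8.5,0.5],[-3,3,0,0,0,8.5,0.5],[0,0,0,0,0,8.5,0.5],[0,0,0,0,0,8.5,0.5],[0,0,0,0,0,8.5,0.5],[0,0,0,0,0,8.5,0.5],[0,0,0,0,0,8.5,0.5]]' && python3 -m pendant '[[0,0,0,0,0,8.5,0.5],[0,0,0,0,0,8.5,0.5],[0,0,0,0,0,8.5,0.5],[0,0,0,0,0,0,0.5],[0,0,0,0,0,0,0.5]]'
python3 - <<'E'
from h import *
import pickle
pickle.dump(imaging.camera_params("wrist"),open("w4.pkl","wb"))
w=snap("wrist","w4.png");s=snap("scene","s4.png");t=snap("side","t4.png")
print(robot.get_obs()["tool_pos"],robot.get_obs()["ee_rot"])
cv2.imwrite("pics/c4.png",np.hstack([cv2.resize(s[190:350,220:380],(800,800),interpolation=cv2.INTER_CUBIC)[100:700,:400] if 0 else cv2.resize(s[190:350,230:363],(500,600),interpolation=cv2.INTER_CUBIC)])[:,:,::-1])
E
```

```text
time: 9.05
tool_pos: [0.5665, 0.2137, 0.219]
ee_rot: [3.129, -0.0, 1.848]
wrist_force: [0.6, 0.9, -0.5]
width: 0.0409
finger_force: 0.0
time: 9.85
tool_pos: [0.4743, 0.3034, 0.2131]
ee_rot: [3.14, 0.002, 3.038]
wrist_force: [-0.0, -0.2, -0.5]
width: 0.047
finger_force: 0.0
time: 10.35
tool_pos: [0.4742, 0.3032, 0.2125]
ee_rot: [3.141, 0.002, -2.81]
wrist_force: [-0.6, -0.0, 0.4]
width: 0.0474
finger_force: 0.0
[0.47409766 0.30308091 0.21187487] [ 3.14140260e+00  6.40099676e-04 -2.80802692e+00]
```

View pics/w4.png

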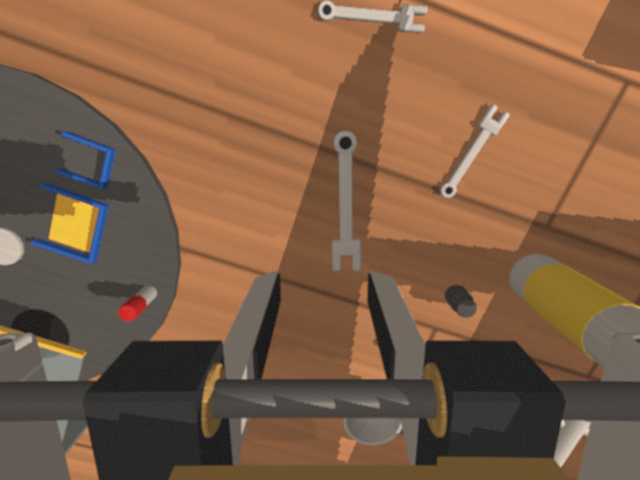

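View pics/c4.png

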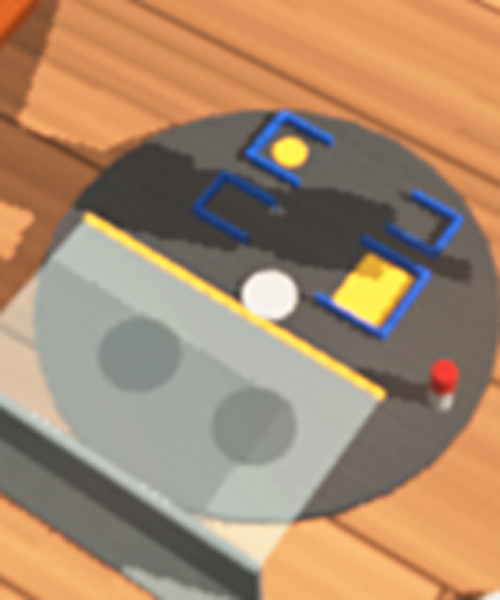

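Wrist view: spanner ring (345,142), jaw tips (335..358,268), ring-end rib corners (113,150),(106,187), blade-end corners (106,205),(94,262). Scene view: the tray is at its stop with both compartments clear of the guard.

Run:
```python
from h import *
import pickle
p=pickle.load(open("w4.pkl","rb"));pa=imaging.camera_params("scene")
W=lambda q,z:at(p,q,z)[:2]
S=lambda q,z:at(pa,(230+q[0]/3.759-.4,190+q[1]/3.75-.4),z)[:2]
r=W((345,142),.009);j=(W((335,269),.010)+W((358,268),.010))/2
d=(j-r)/np.hypot(*(j-r));print("spanner",r,j,np.hypot(*(j-r)),"org",r+.063*d,j-.075*d,"yaw",np.arctan2(d[1],d[0]))
print("peg",W((131,305),.074),S((445,368),.074),"cap",W((6,246),.03),S((269,294),.03))
q={"jawend":[(285,113),(248,155)],"ringend":[(461,213),(437,253)],"handend":[(225,175),(196,209)],"bladeend":[(429,271),(384,336)]}
m={}
for k,v in q.items():
    a,b=S(v[0],.038),S(v[1],.038);m[k]=(a+b)/2;print(k,a,b,np.hypot(*(a-b)),m[k])
for k,v in {"ringend":[(113,150),(106,187)],"bladeend":[(107,205),(94,262)]}.items():
    a,b=W(v[0],.038),W(v[1],.038);print("w",k,a,b,np.hypot(*(a-b)),(a+b)/2)
print("sp place",(m["jawend"]+m["ringend"])/2,m["ringend"]-m["jawend"],"sc place",(m["handend"]+m["bladeend"])/2,m["bladeend"]-m["handend"])
```

```text
spanner [0.40114305 0.30205708] [0.52778779 0.34977134] 0.13533492212152454 org [0.46009767 0.32426863] [0.45760372 0.32332902] yaw 0.3603099961508193
peg [0.6044316  0.15898613] [0.61508724 0.15448312] cap [0.60862505 0.01295315] [0.60937702 0.00724681]
jawend [ 0.47028089 -0.06670008] [ 0.51874812 -0.06959511] 0.04855361282022118 [ 0.49451451 -0.06814759]
ringend [0.47828037 0.09449895] [0.51827499 0.09638734] 0.0400391740264755 [0.49827768 0.09544314]
handend [ 0.54341662 -0.07440147] [ 0.58044537 -0.07598061] 0.03706240784558274 [ 0.561931   -0.07519104]
bladeend [0.53478464 0.09896125] [0.59864326 0.09816215] 0.06386361630494156 [0.56671395 0.0985617 ]
w ringend [0.47729879 0.10101065] [0.51360514 0.10045552] 0.036310594358230745 [0.49545196 0.10073308]
w bladeend [0.53068538 0.10413825] [0.59333202 0.10160528] 0.06269782525099243 [0.5620087  0.10287177]
sp place [0.49639609 0.01364778] [0.00376317 0.16359073] sc place [0.56432247 0.01168533] [0.00478295 0.17375274]
```

```bash
python3 -m pendant '[[-0.95,2.26,-2,0,0,2,0.5],[0,0,-4,0,0,0,0.5],[0,0,-4,0,0,0,0.5],[0,0,-4,0,0,0,0.5],[0,0,-3,0,0,0,0.5],[0,0,-1.5,0,0,0,0.5],[0,0,0,0,0,0,0.5],[0,0,0,0,0,0,0.5]]'
python3 - <<'E'
from h import *
o=robot.get_obs();print(o["tool_pos"],o["ee_rot"])
E
```

```text
time: 11.3
tool_pos: [0.4655, 0.3261, 0.0279]
ee_rot: [3.141, 0.002, -2.772]
wrist_force: [0.5, 0.6, 0.4]
width: 0.0471
finger_force: 0.0
[0.46545449 0.32613073 0.02791065] [ 3.14117517e+00  2.17180035e-03 -2.77186601e+00]
```

```bash
python3 -m pendant '[[0,0,-0.8,0,0,0,0.5],[0,0,-0.6,0,0,0,0.5],[0,0,0,0,0,0,0.5],[0,0,0,0,0,0,0],[0,0,0,0,0,0,0],[0,0,0,0,0,0,0],[0,0,0,0,0,0,0],[0,0,0,0,0,0,0]]' && python3 -m pendant '[[0,0,1,0,0,0,0],[0,0,2,0,0,0,0],[0,0,3,0,0,0,0],[0,0,3,0,0,0,0],[0,0,3,0,0,0,0],[0,0,1,0,0,0,0],[0,0,0,0,0,0,0]]'
```

```text
time: 12.1
tool_pos: [0.4646, 0.3256, 0.0127]
ee_rot: [-3.141, 0.0, -2.771]
wrist_force: [0.9, 0.1, 0.0]
width: 0.0133
finger_force: 30.0
time: 12.8
tool_pos: [0.4655, 0.3262, 0.1448]
ee_rot: [3.141, 0.004, -2.771]
wrist_force: [0.2, -0.0, -1.6]
width: 0.0133
finger_force: 30.0
```

```bash
python3 -m pendant '[[0.22,-2.28,0,0,0,-8.08,0],[0.22,-2.28,0,0,0,-8.08,0],[0.22,-2.28,0,0,0,-8.08,0],[0.22,-2.28,0,0,0,-8.08,0],[0.22,-2.28,0,0,0,-8.08,0],[0.22,-2.28,0,0,0,-8.08,0],[0.22,-2.28,0,0,0,-8.08,0]]' && python3 -m pendant '[[0.22,-2.28,0,0,0,-8.08,0],[0.22,-2.28,0,0,0,-8.08,0],[0.22,-2.28,0,0,0,-8.08,0],[0.22,-2.28,0,0,0,-8.08,0],[0.22,-2.28,0,0,0,-8.08,0],[0.22,-2.28,0,0,0,-8.08,0],[0.22,-2.28,0,0,0,-8.08,0],[0,0,0,0,0,0,0]]' && python3 -m pendant '[[0,0,-2.5,0,0,0,0],[0,0,-2.5,0,0,0,0],[0,0,-1,0,0,0,0],[0,0,0,0,0,0,0],[0,0,0,0,0,0,0]]'
python3 - <<'E'
from h import *
import pickle
pickle.dump(imaging.camera_params("wrist"),open("w5.pkl","wb"))
w=snap("wrist","w5.png");s=snap("scene","s5.png")
o=robot.get_obs();print(o["tool_pos"],o["ee_rot"],o["joint_positions"][5])
c=np.hstack([cv2.resize(s[200:310,250:360],(560,560),interpolation=cv2.INTER_CUBIC)])
c2=cv2.resize(w[100:480,180:480],(240,304))
out=np.zeros((560,800,3),np.uint8);out[:,:560]=c;out[:304,560:]=c2
cv2.imwrite("pics/c5.png",out[:,:,::-1])
E
```

```text
time: 13.5
tool_pos: [0.4785, 0.1648, 0.1399]
ee_rot: [-3.138, -0.003, 2.519]
wrist_force: [0.8, -0.3, -0.4]
width: 0.0138
finger_force: 30.0
time: 14.3
tool_pos: [0.4942, 0.0044, 0.14]
ee_rot: [-3.137, 0.001, 1.533]
wrist_force: [0.5, 0.2, -0.2]
width: 0.0139
finger_force: 30.0
time: 14.8
tool_pos: [0.4954, 0.0069, 0.0827]
ee_rot: [-3.142, -0.0, 1.539]
wrist_force: [0.3, -0.2, 0.1]
width: 0.0137
finger_force: 30.0
[0.49623374 0.0066036  0.08384266] [3.13908012e+00 8.51000250e-05 1.53819626e+00] -0.06846496398171283
```

View pics/c5.png

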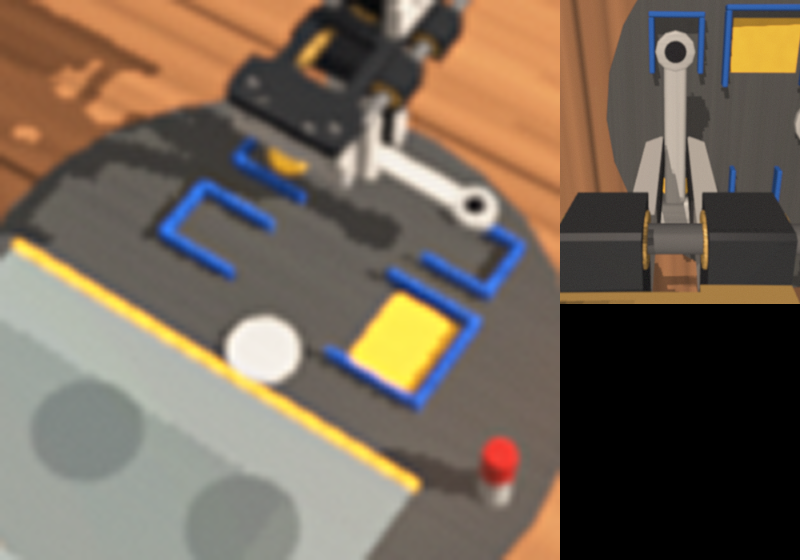

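The wrist part of the crop puts the ring at wrist pixel (324,164), and the ring-end rib corners at (295,117) and (360,117). That was my tenth picture, so I'll check numerically from here.

```bash
cat > m.py <<'E'
from h import *
import pickle
def blue(im): 
    h=cv2.cvtColor(im,cv2.COLOR_RGB2HSV); return cv2.inRange(h,(100,140,60),(125,255,255))
E
python3 - <<'E'
from m import *
p=pickle.load(open("w5.pkl","rb"));im=cv2.imread("pics/w5.png")[:,:,::-1].copy()
W=lambda q,z:at(p,q,z)[:2]
print("ring",W((324,164),.080),W((323,164),.0795))
n,l,s,c=cv2.connectedComponentsWithStats(blue(im))
for i in range(1,n):
    if s[i,4]>80:
        pts=np.argwhere(l==i)[:,::-1]
        X=np.array([W(q,.038) for q in pts]);print(s[i],X.min(0).round(4),X.max(0).round(4))
p=imaging.camera_params("scene");im=cv2.imread("pics/s4.png")[:,:,::-1].copy()
n,l,s,c=cv2.connectedComponentsWithStats(blue(im))
print("scene")
for i in range(1,n):
    if s[i,4]>25:
        X=np.array([W(q,.038) for q in np.argwhere(l==i)[:,::-1]])
        if abs(X.mean(0)-[.53,.01]).max()<.15: print(s[i],X.min(0).round(4),X.max(0).round(4))
# ring in scene s5, crop(474,204)/5.09
print("ring scene",W((250+474/5.09-.4,200+204/5.09-.4),.080))
E
```

```text
ring [0.49611386 0.07425216] [0.49564513 0.07421927]
[ 382  106  122  103 2665] [0.53   0.0408] [0.5961 0.1007]
[ 291  114   70   78 1472] [0.4766 0.0538] [0.517  0.0983]
[391 308   9  33 224] [ 0.5372 -0.0481] [ 0.5423 -0.0242]
[446 308  11  43 330] [ 0.5737 -0.0569] [ 0.5799 -0.0253]
scene
[295 220  24  20 113] [ 0.4698 -0.0728] [ 0.5235 -0.022 ]
[281 236  22  18  98] [ 0.54   -0.0792] [ 0.5853 -0.03  ]
[333 241  20  17  84] [0.4791 0.0545] [0.5223 0.0981]
[326 253  18  27  89] [0.5332 0.0428] [0.6009 0.1014]
ring scene [0.49786644 0.07179503]
```

```bash
python3 -m pendant '[[0.15,0.35,0,0,0,0,0],[0,0,-1.2,0,0,0,0],[0,0,-1.2,0,0,0,0],[0,0,-0.8,0,0,0,0],[0,0,-0.5,0,0,0,0],[0,0,0,0,0,0,0],[0,0,0,0,0,0,0]]'; python3 -c "
from h import *
for i in range(6):
    snap('wrist','w6.png');print(robot.get_obs()['tool_pos'],robot.get_obs()['wrist_force'][2])"
```

```text
time: 15.6
tool_pos: [0.4968, 0.0099, 0.0454]
ee_rot: [-3.141, -0.0, 1.537]
wrist_force: [0.2, -1.0, -0.5]
width: 0.0135
finger_force: 30.0
[0.49708621 0.00983703 0.04577713] -1.1622973420853377
[0.49722475 0.00983417 0.04597706] -0.8582675439890244
[0.49727688 0.00985553 0.0460878 ] -1.2537964448750385
[0.49725729 0.00987056 0.04607124] -0.3096942306508247
[0.49716439 0.0098523  0.04599001] -1.326495485678727
[0.49710628 0.00988408 0.04593756] -0.8681915995446639
```

```bash
python3 -m pendant '[[0,0,-0.3,0,0,0,0],[0,0,-0.15,0,0,0,0],[0,0,0,0,0,0,0],[0,0,0,0,0,0,0]]'; python3 -c "
from h import *
for i in range(2): snap('wrist','w6.png');print(robot.get_obs()['tool_pos'],robot.get_obs()['ee_rot'],robot.get_obs()['wrist_force'])"
```

```text
time: 16.3
tool_pos: [0.4967, 0.0099, 0.0409]
ee_rot: [-3.141, -0.0, 1.537]
wrist_force: [0.3, -0.1, -1.4]
width: 0.0137
finger_force: 30.0
[0.49672184 0.00992892 0.04093058] [-3.14147078e+00  2.50914926e-05  1.53749387e+00] [ 0.39447166 -0.36206336 -0.82521386]
[0.49671991 0.00994286 0.04091343] [-3.14146072e+00  1.23421034e-05  1.53748757e+00] [ 0.47154057 -0.1699127  -0.80585551]
```

```bash
python3 -m pendant '[[0,0,-0.1,0,0,0,0],[0,0,0,0,0,0,0],[0,0,0,0,0,0,0.4],[0,0,0,0,0,0,0.4],[0,0,0,0,0,0,0.4],[0,0,0,0,0,0,0.4]]' && python3 -m pendant '[[0,0,1,0,0,0,0.4],[0,0,3,0,0,0,0.4],[0,0,4,0,0,0,0.5],[0,0,4,0,0,0,0.5],[0,0,4,0,0,0,0.5],[0,0,0,0,0,0,0.5],[0,0,0,0,0,0,0.5]]'
python3 - <<'E'
from m import *
p=imaging.camera_params("wrist");w=snap("wrist","w7.png");s=snap("scene","s7.png")
pickle.dump(p,open("w7.pkl","wb"))
print(robot.get_obs()["tool_pos"])
def rib(im,p,mn):
    n,l,st,c=cv2.connectedComponentsWithStats(blue(im))
    for i in range(1,n):
        if st[i,4]>mn:
            X=np.array([at(p,q,.038)[:2] for q in np.argwhere(l==i)[:,::-1]])
            if abs(X.mean(0)-[.53,.01]).max()<.15: print("rib",st[i],X.min(0).round(4),X.max(0).round(4))
def sp(im,p,xr):
    # bright gray pixels on tray within spanner strip
    uv=[(u,v) for v in range(0,480) for u in range(0,640)]
    g=im.astype(int);m=(g.max(2)-g.min(2)<25)&(g.mean(2)>120)
    pts=np.argwhere(m)[:,::-1]
    X=np.array([at(p,q,.037)[:2] for q in pts])
    k=(abs(X[:,0]-.497)<.025)&(abs(X[:,1]-.014)<.1);X=X[k]
    print("spanner px",len(X),X.min(0).round(4),X.max(0).round(4))
    for a,b in[(-.09,-.05),(-.05,-.03),(-.02,.02),(.03,.05),(.05,.06),(.06,.1)]:
        Y=X[(X[:,1]>a)&(X[:,1]<b)]
        if len(Y): print(a,b,len(Y),Y[:,0].min().round(4),Y[:,0].max().round(4),Y[:,0].mean().round(4))
print("wrist");rib(w,p,80);sp(w,p,0)
ps=imaging.camera_params("scene");print("scene");rib(s,ps,20);sp(s,ps,0)
E
```

```text
time: 17.0
tool_pos: [0.4967, 0.0099, 0.0398]
ee_rot: [-3.141, 0.0, 1.537]
wrist_force: [-0.4, 0.1, -0.0]
width: 0.0372
finger_force: 0.0
time: 17.7
tool_pos: [0.4975, 0.0099, 0.2019]
ee_rot: [3.138, 0.0, 1.538]
wrist_force: [0.1, -1.0, -1.2]
width: 0.0471
finger_force: 0.0
[0.49606743 0.0099545  0.19880526]
wrist
rib [359 117  75  67 989] [0.5303 0.041 ] [0.5952 0.1008]
rib [299 123  45  50 579] [0.4765 0.0539] [0.5165 0.0977]
rib [296 249  50  47 647] [ 0.4665 -0.0696] [ 0.5163 -0.0189]
rib [366 253   6  46 117] [ 0.5367 -0.0738] [ 0.5416 -0.0255]
rib [403 253   7  47 210] [ 0.5737 -0.0763] [ 0.579  -0.0268]
spanner px 644 [ 0.4766 -0.0598] [0.509  0.0887]
-0.09 -0.05 76 0.4766 0.5079 0.4909
-0.05 -0.03 98 0.4769 0.5083 0.4932
-0.02 0.02 93 0.4871 0.501 0.4944
0.03 0.05 55 0.4892 0.5028 0.4965
0.05 0.06 37 0.49 0.5031 0.4983
0.06 0.1 211 0.4856 0.509 0.498
scene
rib [295 220  24  20 106] [ 0.4698 -0.0728] [ 0.5235 -0.022 ]
rib [281 236  23  19 109] [ 0.54   -0.0802] [ 0.5853 -0.0276]
rib [333 241  20  17  91] [0.4791 0.0545] [0.5226 0.0981]
rib [326 253  18  27  86] [0.5332 0.0428] [0.6009 0.1006]
spanner px 230 [ 0.4784 -0.0628] [0.5129 0.0828]
-0.09 -0.05 13 0.4786 0.5116 0.4954
-0.05 -0.03 44 0.4784 0.5129 0.495
-0.02 0.02 60 0.4885 0.5061 0.4973
0.03 0.05 32 0.4907 0.507 0.4989
0.05 0.06 14 0.4906 0.5081 0.4995
0.06 0.1 27 0.4874 0.512 0.4986
```

```bash
python3 -m pendant '[[0.3,-3.03,0,0,0,-7.92,0.6],[0.3,-3.03,0,0,0,-7.92,0.6],[0.3,-3.03,0,0,0,-7.92,0.6],[0.3,-3.03,0,0,0,-7.92,0.6],[0.3,-3.03,0,0,0,-7.92,0.6],[0.3,-3.03,0,0,0,-7.92,0.6]]' && python3 -m pendant '[[0.3,-3.03,0,0,0,-7.92,0.6],[0.3,-3.03,0,0,0,-7.92,0.6],[0.3,-3.03,0,0,0,-7.92,0.6],[0.3,-3.03,0,0,0,-7.92,0.6],[0.3,-3.03,0,0,0,-7.92,0.6],[0,0,0,0,0,0,0.6],[0,0,0,0,0,0,0.6]]'
python3 - <<'E'
from m import *
o=robot.get_obs();p=imaging.camera_params("wrist");w=snap("wrist","w8.png");print(o["tool_pos"],o["ee_rot"])
h=cv2.cvtColor(w,cv2.COLOR_RGB2HSV);m=cv2.inRange(h,(3,200,150),(14,255,255))
n,l,s,c=cv2.connectedComponentsWithStats(m)
for i in range(1,n):
    if s[i,4]>300:
        X=np.array([at(p,q,.018)[:2] for q in np.argwhere(l==i)[:,::-1]]);r=cv2.minAreaRect(X.astype(np.float32)*1000);print(s[i],X.min(0),X.max(0),r)
E
```

```text
time: 18.4
tool_pos: [0.5138, -0.1727, 0.1975]
ee_rot: [-3.138, 0.002, 0.702]
wrist_force: [0.5, 0.3, -0.5]
width: 0.0563
finger_force: 0.0
time: 19.1
tool_pos: [0.5289, -0.3232, 0.1974]
ee_rot: [-3.138, 0.004, 0.017]
wrist_force: [-0.2, 0.9, 0.7]
width: 0.0567
finger_force: 0.0
[ 0.52891756 -0.32316602  0.1974154 ] [-3.13831592  0.00352184  0.01708325]
[315 201  22  75 651] [ 0.46226251 -0.33514406] [ 0.54066186 -0.31325971] ((501.3646240234375, -323.79034423828125), (78.2618408203125, 21.53105926513672), 1.5061372518539429)
```

```bash
python3 -m pendant '[[0.2,0,-3,0,0,0.3,0.6],[0,0,-4,0,0,0,0.6],[0,0,-4,0,0,0,0.6],[0,0,-4,0,0,0,0.6],[0,0,-2,0,0,0,0.6],[0,0,-0.8,0,0,0,0.6],[0,0,-0.4,0,0,0,0.6],[0,0,0,0,0,0,0.6]]' && python3 -m pendant '[[0,0,0,0,0,0,0],[0,0,0,0,0,0,0],[0,0,0,0,0,0,0],[0,0,0,0,0,0,0],[0,0,0,0,0,0,0],[0,0,0,0,0,0,0]]'
```

```text
time: 19.95
tool_pos: [0.5324, -0.3231, 0.0189]
ee_rot: [3.141, -0.001, 0.023]
wrist_force: [-0.0, -0.1, 0.2]
width: 0.0564
finger_force: 0.0
time: 20.55
tool_pos: [0.532, -0.3237, 0.0185]
ee_rot: [3.141, -0.001, 0.022]
wrist_force: [-0.1, 0.3, 1.8]
width: 0.0237
finger_force: 30.0
```

```bash
python3 -m pendant '[[0,0,1,0,0,0,0],[0,0,3,0,0,0,0],[0,0,4,0,0,0,0],[0,0,4,0,0,0,0],[0,0,1,0,0,0,0],[0.28,2.96,0,0,0,7.92,0],[0.28,2.96,0,0,0,7.92,0],[0.28,2.96,0,0,0,7.92,0]]' && python3 -m pendant '[[0.28,2.96,0,0,0,7.92,0],[0.28,2.96,0,0,0,7.92,0],[0.28,2.96,0,0,0,7.92,0],[0.28,2.96,0,0,0,7.92,0],[0.28,2.96,0,0,0,7.92,0],[0.28,2.96,0,0,0,7.92,0],[0.28,2.96,0,0,0,7.92,0],[0.28,2.96,0,0,0,7.92,0]]' && python3 -m pendant '[[0,0,-2,0,0,0,0],[0,0,-2.5,0,0,0,0],[0,0,-1,0,0,0,0],[0,0,0,0,0,0,0],[0,0,0,0,0,0,0]]'
python3 - <<'E'
from m import *
o=robot.get_obs();p=imaging.camera_params("wrist");w=snap("wrist","w9.png");s=snap("scene","s9.png");print(o["tool_pos"],o["ee_rot"])
pickle.dump(p,open("w9.pkl","wb"))
zb=o["tool_pos"][2]-.0185;print("underside",zb)
for nm,im,q in(("wrist",w,p),("scene",s,imaging.camera_params("scene"))):
    print(nm)
    n,l,st,c=cv2.connectedComponentsWithStats(blue(im))
    for i in range(1,n):
        if st[i,4]>25:
            X=np.array([at(q,k,.038)[:2] for k in np.argwhere(l==i)[:,::-1]])
            if abs(X.mean(0)-[.53,.01]).max()<.15: print("rib",st[i],X.min(0).round(4),X.max(0).round(4))
    g=im.astype(int);m=((g.max(2)-g.min(2)<30)&(g.mean(2)>150)).astype(np.uint8)
    n,l,st,c=cv2.connectedComponentsWithStats(m)
    for i in range(1,n):
        if st[i,4]>40:
            X=np.array([at(q,k,zb+.004)[:2] for k in np.argwhere(l==i)[:,::-1]])
            if abs(X.mean(0)-[.56,.06]).max()<.1: print("white",st[i],X.min(0).round(4),X.max(0).round(4),cv2.minAreaRect((X*1000).astype(np.float32)))
E
```

```text
time: 21.35
tool_pos: [0.5395, -0.2334, 0.1464]
ee_rot: [-3.14, 0.001, 0.442]
wrist_force: [-0.2, -0.1, -1.7]
width: 0.0237
finger_force: 30.0
time: 22.15
tool_pos: [0.5617, 0.0036, 0.1464]
ee_rot: [-3.139, -0.0, 1.548]
wrist_force: [1.2, 0.8, -1.1]
width: 0.0237
finger_force: 30.0
time: 22.65
tool_pos: [0.5627, 0.002, 0.0931]
ee_rot: [-3.141, -0.0, 1.542]
wrist_force: [-0.1, 0.3, -1.2]
width: 0.0234
finger_force: 30.0
[0.56265358 0.00198911 0.09306125] [-3.14144683e+00 -4.46983107e-05  1.54226055e+00]
underside 0.0745612482396672
wrist
rib [ 272  101  108  101 1685] [0.5312 0.0405] [0.5962 0.1011]
rib [ 178  109   73   75 1661] [0.477  0.0541] [0.5188 0.0981]
rib [189 291  13  50 412] [ 0.4677 -0.0553] [ 0.4749 -0.0177]
rib [257 291   7  40 210] [ 0.5136 -0.0488] [ 0.5192 -0.0192]
rib [347 325   6  39 137] [ 0.5755 -0.0775] [ 0.5792 -0.0468]
rib [294 332   8  32 148] [ 0.5374 -0.0765] [ 0.5427 -0.0513]
white [276 115   4  89 111] [0.5394 0.0491] [0.5412 0.092 ] ((540.146240234375, 70.55644989013672), (42.91288375854492, 0.7430363893508911), 88.12351989746094)
white [ 282  116   30  
[... 1102 characters left out ...]
935028076172), 8.510991096496582)
scene
rib [340 241  13  17  67] [0.4791 0.0562] [0.5223 0.0981]
rib [281 244  15  11  41] [ 0.5749 -0.0784] [ 0.5853 -0.0288]
rib [327 260  17  20  56] [0.5351 0.0839] [0.6009 0.1014]
white [314 233  33  21 183] [ 0.5129 -0.0022] [0.5409 0.0985] ((526.9028930664062, 48.19392776489258), (26.873878479003906, 100.509033203125), 0.815700352191925)
white [316 246  25  21 274] [0.5399 0.0387] [0.589  0.0919] ((564.6693725585938, 65.45598602294922), (52.82418441772461, 49.29438018798828), 88.78384399414062)
white [294 263  15  12 139] [0.6164 0.0039] [0.6488 0.0426] ((633.329833984375, 22.920269012451172), (32.99112319946289, 36.84532928466797), 31.902639389038086)
```

```bash
python3 -m pendant '[[0.22,0.05,0,0,0,0,0],[0,0,-1.2,0,0,0,0],[0,0,-1.2,0,0,0,0],[0,0,-1,0,0,0,0],[0,0,-0.6,0,0,0,0],[0,0,-0.3,0,0,0,0],[0,0,0,0,0,0,0],[0,0,0,0,0,0,0]]'; python3 -c "
from h import *
for i in range(3): snap('wrist','w10.png');print(robot.get_obs()['tool_pos'],robot.get_obs()['wrist_force'])"
```

```text
time: 23.55
tool_pos: [0.5651, 0.0027, 0.0503]
ee_rot: [3.141, 0.0, 1.543]
wrist_force: [0.2, -0.3, -1.5]
width: 0.0236
finger_force: 30.0
[0.56523944 0.00268027 0.05052792] [-0.46479252  0.68913116 -1.42716396]
[0.56528427 0.00268635 0.05066424] [-0.60224982  0.13462392 -0.99913399]
[0.56525374 0.00268295 0.05066027] [ 0.08146098 -0.12312358 -0.67696776]
```

```bash
python3 -m pendant '[[0,0,-0.25,0,0,0,0],[0,0,-0.15,0,0,0,0],[0,0,0,0,0,0,0],[0,0,0,0,0,0,0]]' && python3 -m pendant '[[0,0,-0.05,0,0,0,0],[0,0,0,0,0,0,0],[0,0,0,0,0,0,0]]'
```

```text
time: 24.1
tool_pos: [0.565, 0.0027, 0.0465]
ee_rot: [3.141, 0.0, 1.543]
wrist_force: [-0.2, -0.4, 2.6]
width: 0.0237
finger_force: 30.0
time: 24.4
tool_pos: [0.565, 0.0027, 0.0465]
ee_rot: [3.141, 0.0, 1.543]
wrist_force: [-2.9, -0.4, 5.2]
width: 0.0237
finger_force: 30.0
```

In contact with the tray floor. I'll release, lift and verify.

```bash
python3 -m pendant '[[0,0,0,0,0,0,0.45],[0,0,0,0,0,0,0.45],[0,0,0,0,0,0,0.45],[0,0,0,0,0,0,0.45],[0,0,0.5,0,0,0,0.45],[0,0,1,0,0,0,0.45],[0,0,3,0,0,0,0.45],[0,0,4,0,0,0,0.45]]' && python3 -m pendant '[[0,0,4,0,0,0,0.45],[0,0,4,0,0,0,0.45],[0,0,0,0,0,0,0.45],[0,0,0,0,0,0,0.45]]'
python3 - <<'E'
from m import *
o=robot.get_obs();p=imaging.camera_params("wrist");w=snap("wrist","w11.png");s=snap("scene","s11.png");print(o["tool_pos"])
for nm,im,q in(("wrist",w,p),("scene",s,imaging.camera_params("scene"))):
    print(nm)
    def pr(m,z,mn,t):
        n,l,st,c=cv2.connectedComponentsWithStats(m)
        for i in range(1,n):
            if st[i,4]>mn:
                X=np.array([at(q,k,z)[:2] for k in np.argwhere(l==i)[:,::-1]])
                if abs(X.mean(0)-[.54,.02]).max()<.15: print(t,st[i,4],X.min(0).round(4),X.max(0).round(4))
    h=cv2.cvtColor(im,cv2.COLOR_RGB2HSV)
    pr(blue(im),.038,20,"rib");pr(cv2.inRange(h,(3,190,130),(14,255,255)),.046,30,"orange")
    pr(cv2.inRange(h,(0,180,90),(2,255,255))|cv2.inRange(h,(174,180,90),(180,255,255)),.07,8,"red")
    g=im.astype(int);pr(((g.max(2)-g.min(2)<30)&(g.mean(2)>125)).astype(np.uint8),.034,40,"white")
E
```

```text
time: 25.2
tool_pos: [0.5634, 0.0028, 0.1299]
ee_rot: [-3.137, -0.0, 1.543]
wrist_force: [0.2, -0.4, 0.1]
width: 0.0419
finger_force: 0.0
time: 25.6
tool_pos: [0.5656, 0.0026, 0.2128]
ee_rot: [3.137, 0.0, 1.543]
wrist_force: [-0.3, -0.5, -1.3]
width: 0.0425
finger_force: 0.0
[0.56557883 0.00263795 0.21283359]
wrist
rib 816 [0.5312 0.0404] [0.5957 0.1011]
rib 615 [0.4767 0.0539] [0.5177 0.0983]
rib 337 [ 0.4669 -0.069 ] [ 0.4932 -0.0196]
rib 125 [ 0.5128 -0.052 ] [ 0.5178 -0.0209]
rib 539 [ 0.537  -0.0774] [ 0.5793 -0.0259]
orange 2048 [ 0.5502 -0.0645] [0.5742 0.0285]
red 494 [0.6053 0.1456] [0.6228 0.1645]
white 76 [0.5438 0.0897] [0.5869 0.0915]
white 4632 [ 0.4597 -0.1693] [0.518  0.0884]
white 1239 [ 0.589  -0.0094] [0.6273 0.0298]
white 2518 [ 0.608  -0.1895] [ 0.6613 -0.0576]
scene
rib 28 [ 0.4698 -0.0604] [ 0.4773 -0.022 ]
rib 48 [ 0.502  -0.0728] [ 0.5235 -0.0239]
rib 89 [ 0.54   -0.0802] [ 0.5853 -0.0276]
rib 91 [0.4791 0.0545] [0.5226 0.0981]
rib 108 [0.5332 0.0395] [0.6009 0.1006]
orange 108 [ 0.554 -0.067] [0.5831 0.028 ]
red 39 [0.6086 0.1476] [0.6276 0.1641]
white 51 [ 0.3493 -0.0868] [ 0.4305 -0.0547]
white 388 [ 0.4384 -0.0883] [0.5117 0.0877]
white 256 [0.5424 0.0397] [0.5923 0.0928]
white 161 [ 0.5909 -0.0116] [0.6289 0.031 ]
```

```bash
python3 -c "
from bench import robot
print(robot.close_job())"
```

```text
the job is handed in; nothing more can be done
None
```

I turned the tray to its stop, laid the spanner and the scraper face up in their own compartments, and handed the job in at about 26 s; my camera measurements put both within about 2 mm of their places, but no verdict came back.

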